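# Fetch the V-block from behind two parts on the rack

## Task

The V-block at the back of the small aluminium rack is hemmed in by the housing and the brass bush: first stand both of these on the blue mat, then take the V-block out and stand it upright on the middle of the rotary rest, and last put the housing and the brass bush back on the rack, each centred on the black pad it came from. Keep all three upright throughout, and leave the tape roll, the hex key and the large disc alone.

Things in the scene. Friction and masses are not known exactly. Their poses are not given: they have to be found in the camera images.
- housing_mid (a point): round open-topped turned aluminium housing, silver, 46 mm diameter, 38 mm high, 0.05 kg; point at its centre, half-way up (19 mm over its underside), z up along its axis. It starts on one of the rack's two front pads; grip across its diameter.
- bush_mid (a point): yellow brass flanged bush with a blind bore from the top (do not reach into it): barrel 41 mm diameter, foot flange 46 mm diameter and 5 mm high, 38 mm high in all, 0.12 kg; point at its centre, half-way up (19 mm over its underside), z up along its axis. It starts on the other front pad; grip across the barrel.
- vblock_mid (a point): grey hardened steel V-block, 33 mm along its own x, 40 mm along y, 34 mm high, about 0.28 kg, V groove open at the top and running along its x; point at its centre, 17 mm over its underside, z up. Grip it low across the flat 33 mm (x) end faces (solid up to 21 mm), which face the rack's two sides; the parts on the front pads leave fingers no room there. It starts midway between the pads, 20 mm farther back.
- seat_left (a point): centre of the rack's left (+y) front pad, a 52 mm black square flush with the rack's top, 10 mm over the plate; x points from the rack's front to its back, y along the rack to the left, z up. The rack is a fixed 116 x 156 x 10 mm aluminium base. Fingers have room before and behind (along x) each part on a front pad.
- seat_right (a point): centre of the rack's right front pad, 84 mm from the left one, same axes. Which part stands on which pad varies. At the back of the rack a steel stop (10 mm thick, 60 mm long, top 26 mm over the rack's top) stands 8 mm behind the V-block.
- mat: blue ribbed rubber mat, fixed, 120 mm (its x) by 190 mm (its y), 4 mm thick; origin at the centre of its underside. It lies to the left or to the right of the rack, the rotary rest on the other side. It starts empty.
- rest_top (a point): centre of the flat top of the rotary rest, a small fixed grey spool-shaped stand with a yellow mark on top; top 70 mm across and 40 mm over the plate; z up.
- masking_roll: roll of tan masking tape lying flat, 100 mm across, 25 mm high, a bystander; origin at the centre of its underside.
- hex_key: dark hex key lying flat, 33 x 82 x 5 mm, a bystander; origin at the middle of its underside.
- lid_blank: large flat turned aluminium disc, 152 mm across, 15 mm high, a bystander; origin at the centre of its underside.

How it is judged:
By the outcome, as a careful person would: the job done as asked, in the order asked, and still so for the second after the job is handed in, with the robot touching nothing.
It also fails if it takes over 115 s, if anything falls off the work surface, if the arm or the gripper's body presses on something with over 40 N, if the wrist force passes 120 N, or if a joint passes its speed limit or range.

## Robot

A 6-joint arm with a two-finger parallel gripper is mounted at the origin on a cart in front of the work surface, level with it; the furniture and walls round the work are solid. World frame = base frame: x ahead of the robot, y to its left, z up, the work surface at z = 0. Lengths are in m, angles in rad, forces in N, time in s.
With the tool pointing down it reaches from about 0.325 to 0.85 m from the base axis. Payload 4.4 kg.
Tool frame: the origin (TCP) lies between the finger pads; the fingertips stand 14 mm ahead of it and the grasp point (between the pads) lies 5 mm behind it; z points along the fingers, y is the direction in which the jaws open and shut (so a half turn about z gives the same grasp; the last joint's range is limited). The gripper opens to 94 mm and grips with 3 to 60 N. Pads are 16 mm wide; open, the fingers measure 119 mm over their backs; the gripper's body (75 mm by 177 mm) begins 78 mm behind the grasp point.
Start: joints at [1.095, 0.207, 1.542, -0, 1.393, -0.15], TCP at [0.184, 0.545, 0.219] pointing down, gripper open.
Joint ranges: [-2.73, 2.73], [-0.86, 2.22], [0.23, 2.46], [-1.11, 4.25], [0.08, 2.63], [-2.82, 2.82]. Speed limits (rad/s): [2.79, 2.79, 3.14, 3.14, 3.14, 3.14].

## Interface

Orientations are given as [roll, pitch, yaw] about the fixed x, y, z axes, in that order (R = Rz(yaw) Ry(pitch) Rx(roll)).
In Python, from plant import read_state, snapshot, get_calibration, finish_job, look_for, trace gives the robot as it stands.
- The arm moves only by the tool send_rows, never from a script. Its arguments are lists of equal length, an entry for each row: "slide": the shift along the tool's x, y, z in m, a list of three; "angular": the turn, a rotation vector about the tool's x, y, z in degrees, a list of three; "fingers": the closure, from 0 (fully open) to 1 (shut). A call has 1 to 12 rows; each row shifts and turns the commanded pose from where the row before left it, along the tool's axes as they then stand; what a row does not reach is not made up. A row lasts 1/12 s, in which the tool goes at most 41.7 mm and 7.16 degrees, less where a joint would pass 70% of its speed; a pose out of reach is approached as far as the arm can. A call is refused whole if a number of a shift passes 0.0417 or a number of a turn 7.16, either way. A call with a gripper value outside its range is refused whole. The fingers move at their own pace and stop on an object; the grip force is fixed at half the most. Time passes only in rows, so rows that do not move let the fingers close. It gives the time, the measured TCP pose, the force and the opening at its end, in the units of the state.
- read_state(): the state, without advancing time (a new reading comes with each control period).
- snapshot(name): name is "side" or "top"; returns the picture (400x640x3 uint8, red, green, blue); there is no depth.
- get_calibration(name): a dict with "camera_matrix" (3x3 intrinsics, pixels), "origin" and "rotation" of the camera in the world. Camera axes: x right, y down, z forward; pixel columns grow to the right and rows downward; lengths in m; the calibration is good to about 2 mm. A picture is of the moment at which its call begins. get_calibration takes no time and is no camera call.
- finish_job(): hands the job in, once; it reports no verdict.
Trained networks look in the newest picture that a camera, given by its name, has taken for a name from the list of things; names that differ only in an ending like _2 or _b are one class to them, and where a whole thing is asked for, a point or a joint stands for the part that bears it (a point fixed in the world has none). Each returns a list of dicts, best first, with "score" (0 to 1); they miss things now and then, are a little off and sometimes report something else, mostly with a low value. They report only what shows in the picture. A call takes as long as a camera call.
- look_for(query, camera): "xy" ([column, row] in pixels, amid what is visible of it).
- trace(query, camera): "pixels" (400x640 bool, what is visible of it) and "xy" ([column, row] in pixels, amid what is visible of it).
The state is a dict: "clock": time; "joint_pos": joint angles; "joint_vel": joint speeds; "effort": joint torques, N m; "position": TCP position; "eef_rot": TCP orientation; "wrist_force": force on the tool from outside, world axes, zero at the start; "wrist_torque": the same for the moment, N m; "finger_gap": finger opening in m.
Only numpy, scipy, OpenCV 4.12 (cv2) and the standard library are available. Lean on these libraries where they do the work, as an engineer would, in place of code of your own. Each camera call takes 0.05 s, during which the arm holds its last target. There are 200 camera calls.

## Working session

There is one attempt and no reset: what is moved stays moved. The work goes in short steps, Python scripts to look and compute and a tool call to move; the robot and the scene stay as the last step left them, time stands still between calls to the robot, and variables do not carry over. Pictures are saved under pics/ and viewed, about 12 in all and at most 16, crops included, and the job is handed in when it is done.

Besides the shell and the picture viewer there is one more tool, called after "Emit:" as name(argument=value, ...), one argument or row to a line, values as JSON. send_rows: Moves the arm, as the interface text tells. Its arguments: {"type":"object","properties":{"slide":{"type":"array"},"angular":{"type":"array"},"fingers":{"type":"array"}},"required":["slide","angular","fingers"]}

```bash
mkdir -p pics; cat > h.py <<'E'
import numpy as np,cv2
from plant import *
def ray(n,xy,z):
    c=get_calibration(n);K=np.array(c["camera_matrix"]);R=np.array(c["rotation"]);o=np.array(c["origin"])
    d=R@np.linalg.solve(K,[xy[0],xy[1],1.]);return o+d*(z-o[2])/d[2]
def proj(n,p):
    c=get_calibration(n);K=np.array(c["camera_matrix"]);R=np.array(c["rotation"]);o=np.array(c["origin"])
    q=K@(R.T@(np.array(p)-o));return q[:2]/q[2]
def save(n,f,crop=None,s=1):
    im=snapshot(n)[:,:,::-1]
    if crop: x0,y0,x1,y1=crop; im=im[y0:y1,x0:x1]
    cv2.imwrite('pics/'+f,cv2.resize(im,None,fx=s,fy=s))
E
python3 - <<'E'
from h import *
np.set_printoptions(precision=4,suppress=True)
save("top","t0.png");save("side","s0.png")
for n in("top","side"):
    c=get_calibration(n);print(n,c["origin"],np.array(c["rotation"]).tolist(),c["camera_matrix"])
    for q,z in(("housing_mid",.029),("bush_mid",.029),("vblock_mid",.027),("seat_left",.01),("seat_right",.01),("mat",.004),("rest_top",.04),("masking_roll",.012),("hex_key",.003),("lid_blank",.015)):
        for r in look_for(q,n)[:2]: print(n,q,round(r["score"],2),np.round(r["xy"]),ray(n,r["xy"],z)[:2])
print(read_state())
E
```

```text
top [0.3869 0.0786 1.3849] [-3.0137644199464617, -0.006063862429948719, -1.545805113218158] [[478.6086   0.     312.2517]
 [  0.     478.6086 200.8409]
 [  0.       0.       1.    ]]Traceback (most recent call last):
  File "<stdin>", line 7, in <module>
  File "h.py", line 5, in ray
    d=R@np.linalg.solve(K,[xy[0],xy[1],1.]);return o+d*(z-o[2])/d[2]
                                                                ~^^^
IndexError: invalid index to scalar variable.
```

Rotation is roll/pitch/yaw.

```bash
sed -i 's/R=np.array(c\["rotation"\])/R=Rot.from_euler("xyz",c["rotation"]).as_matrix()/; 1a from scipy.spatial.transform import Rotation as Rot' h.py
python3 - <<'E'
from h import *
np.set_printoptions(precision=4,suppress=True)
save("top","t1.png");save("side","s1.png")
for n in("top","side"):
    c=get_calibration(n);print(n,c["origin"],c["rotation"])
    for q,z in(("housing_mid",.029),("bush_mid",.029),("vblock_mid",.027),("seat_left",.01),("seat_right",.01),("mat",.004),("rest_top",.04),("masking_roll",.012),("hex_key",.003),("lid_blank",.015)):
        for r in look_for(q,n)[:2]: print(n,q,round(r["score"],2),np.round(r["xy"]),ray(n,r["xy"],z)[:2])
print(read_state())
E
```

```text
top [0.3869 0.0786 1.3849] [-3.0138 -0.0061 -1.5458]
top housing_mid 0.66 [359. 194.] [ 0.5859 -0.0574]
top bush_mid 0.76 [328. 193.] [0.5851 0.03  ]
top vblock_mid 0.59 [342. 188.] [ 0.6021 -0.0097]
top seat_left 0.68 [337. 187.] [0.605  0.0043]
top seat_right 0.9 [339. 190.] [ 0.5975 -0.0016]
top seat_right 0.42 [351. 240.] [ 0.4528 -0.0392]
top mat 0.63 [235. 223.] [0.4937 0.295 ]
top rest_top 0.93 [438. 226.] [ 0.4986 -0.2808]
top masking_roll 0.78 [163. 217.] [0.5059 0.5027]
top lid_blank 0.63 [247. 146.] [0.7209 0.2688]
side [ 0.0909 -0.8052  0.7707] [-2.195   0.0059 -0.5037]
side housing_mid 0.48 [332. 227.] [ 0.5611 -0.0553]
side bush_mid 0.73 [327. 207.] [0.5988 0.0405]
side vblock_mid 0.4 [361. 290.] [ 0.4973 -0.3038]
side seat_left 0.57 [341. 228.] [ 0.5935 -0.0548]
side seat_right 0.93 [340. 224.] [ 0.6009 -0.0357]
side rest_top 0.68 [360. 294.] [ 0.4813 -0.3217]
side masking_roll 0.54 [248. 158.] [0.4937 0.5085]
side lid_blank 0.96 [323. 169.] [0.7158 0.2749]
{'clock': 1.25, 'joint_pos': array([ 1.0945,  0.2066,  1.5415,  0.    ,  1.3935, -0.1505]), 'joint_vel': array([-0.    , -0.0003, -0.002 ,  0.0015, -0.0011,  0.001 ]), 'effort': array([ -0.0003, -37.0868, -28.1762,   0.0699,   0.0274,  -0.    ]), 'position': array([0.184 , 0.5448, 0.2194]), 'eef_rot': array([-3.1416, -0.    ,  2.8158]), 'wrist_force': array([ 0.0809,  0.5646, -0.2534]), 'wrist_torque': array([ 0.0324, -0.0077,  0.0357]), 'finger_gap': 0.09414655205225798}
```

View pics/t1.png

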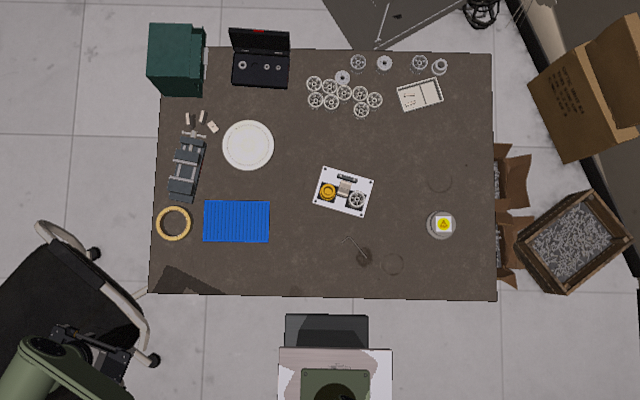

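View pics/s1.png

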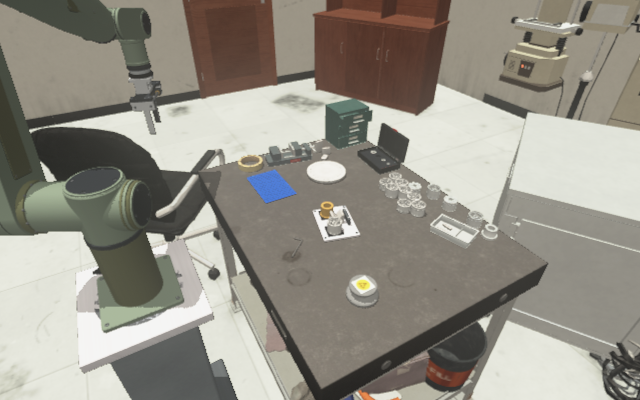

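```bash
cat >> h.py <<'E'
def rect(n,x0,x1,y0,y1,z,ppm):
    # ortho image at height z: rows down = -x, cols right = -y
    W=int((y1-y0)*ppm);H=int((x1-x0)*ppm)
    w=[(x1,y1),(x1,y0),(x0,y0),(x0,y1)]
    src=np.float32([proj(n,[a,b,z]) for a,b in w]);dst=np.float32([[0,0],[W,0],[W,H],[0,H]])
    return cv2.warpPerspective(snapshot(n)[:,:,::-1],cv2.getPerspectiveTransform(src,dst),(W,H),flags=cv2.INTER_CUBIC)
E
python3 - <<'E'
from h import *
np.set_printoptions(precision=4,suppress=True)
a=rect("top",.49,.69,-.11,.09,.01,2500)
cv2.imwrite("pics/r1.png",a)
b=rect("side",.49,.69,-.11,.09,.01,2500)
cv2.imwrite("pics/r2.png",np.hstack([a,b])[::1] if 0 else cv2.resize(np.hstack([a,b]),(800,400)))
for q,z in(("housing_mid",.048),("bush_mid",.048),("vblock_mid",.044),("rest_top",.04),("mat",.004)):
  for n in("top","side"):
    for r in trace(q,n)[:1]:
        m=r["pixels"];pts=np.argwhere(m)[:,::-1]
        w=np.array([ray(n,p,z)[:2] for p in pts]);rc=cv2.minAreaRect(w.astype(np.float32)*1000)
        print(n,q,r["score"],m.sum(),w.mean(0),rc)
E
```

```text
top housing_mid 0.8 194 [ 0.566  -0.0482] ((565.8909912109375, -48.3940544128418), (42.8004264831543, 39.501712799072266), 0.8708240985870361)
side housing_mid 0.53 216 [ 0.5562 -0.07  ] ((556.9161987304688, -70.60594940185547), (80.2545394897461, 42.56312942504883), 59.632083892822266)
side bush_mid 0.44 154 [0.5752 0.0117] ((574.7588500976562, 8.213340759277344), (84.5790023803711, 36.66996383666992), 54.700008392333984)
top vblock_mid 0.76 157 [ 0.5989 -0.0132] ((598.3847045898438, -12.876205444335938), (31.384126663208008, 42.71186828613281), 72.77128601074219)
side vblock_mid 0.65 73 [ 0.5935 -0.0247] ((591.312744140625, -22.693906784057617), (35.73964309692383, 41.09685134887695), 57.76787567138672)
top rest_top 0.98 722 [ 0.5028 -0.2881] ((502.8329772949219, -287.7327880859375), (80.56686401367188, 85.34739685058594), 45.33384323120117)
side rest_top 0.86 842 [ 0.4892 -0.3157] ((488.86907958984375, -312.86651611328125), (106.36436462402344, 74.1710433959961), 53.576515197753906)
top mat 0.73 2694 [0.5019 0.2934] ((501.8816833496094, 293.24810791015625), (118.89205169677734, 190.8851776123047), 1.4472249746322632)
side mat 0.78 944 [0.497  0.2834] ((499.3888244628906, 288.3292236328125), (122.67330932617188, 194.84552001953125), 0.031051654368638992)
```

View pics/r2.png

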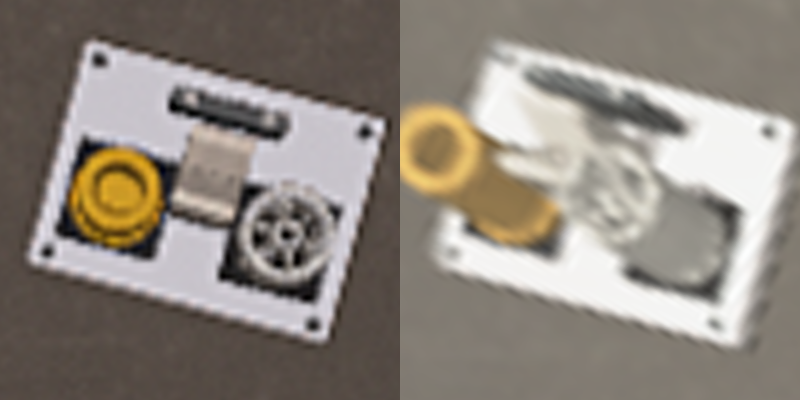

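```bash
python3 - <<'E'
from h import *
np.set_printoptions(precision=4,suppress=True)
def cen(rc,x1,y1,p): return x1-rc[0][1]/p,y1-rc[0][0]/p
a=rect("top",.49,.69,-.11,.09,.01,2500)
m=(a.min(2)>125).astype(np.uint8)
c=max(cv2.findContours(m,0,2)[0],key=cv2.contourArea);rc=cv2.minAreaRect(c)
print(rc[1][0]/2.5,rc[1][1]/2.5,rc[2],cen(rc,.69,.09,2500))
# dark pads
d=((a.max(2)<75)).astype(np.uint8)
C=np.array(cen(rc,.69,.09,2500));th=-np.radians(14.6)
ex=np.array([np.cos(th),np.sin(th)]);ey=np.array([-ex[1],ex[0]])
p=np.argwhere(d);w=np.c_[.69-p[:,0]/2500,.09-p[:,1]/2500]-C
u=np.c_[w@ex,w@ey]*1000;u=u[(abs(u[:,0])<50)&(abs(u[:,1])<71)&(u[:,0]<15)]
for s in(u[u[:,1]>12],u[u[:,1]<-12]): print(np.percentile(s,[.5,2,50,98,99.5],axis=0))
# rest yellow mark & round top, mat
b=rect("top",.42,.58,-.38,-.20,.04,3000);cv2.imwrite("pics/rest.png",b)
h=cv2.cvtColor(b,cv2.COLOR_BGR2HSV);y=((h[:,:,1]>120)&(h[:,:,0]>20)&(h[:,:,0]<40)).astype(np.uint8)
rc=cv2.minAreaRect(max(cv2.findContours(y,0,2)[0],key=cv2.contourArea));print("mark",cen(rc,.58,-.20,3000),np.array(rc[1])/3,rc[2])
s=rect("side",.42,.58,-.38,-.20,.04,3000);h=cv2.cvtColor(s,cv2.COLOR_BGR2HSV);y=((h[:,:,1]>120)&(h[:,:,0]>20)&(h[:,:,0]<40)).astype(np.uint8)
rc=cv2.minAreaRect(max(cv2.findContours(y,0,2)[0],key=cv2.contourArea));print("mark side",cen(rc,.58,-.20,3000),np.array(rc[1])/3,rc[2])
t=rect("side",.49,.69,-.11,.09,.01,2500)
m=(t.min(2)>150).astype(np.uint8);c=max(cv2.findContours(m,0,2)[0],key=cv2.contourArea);rc=cv2.minAreaRect(c)
print("side rack",np.array(rc[1])/2.5,rc[2],cen(rc,.69,.09,2500))
cv2.imwrite("pics/r3.png",np.hstack([b,s])[:,::1] if 0 else cv2.resize(np.hstack([b,s]),(800,356)))
E
```

```text
156.2166015625 116.47510986328125 15.189285278320312 (0.5947209350585937, -0.01306452636718751)
[[-49.2602  13.1492]
 [-39.8012  16.0175]
 [-24.2409  27.9802]
 [  8.4725  67.1456]
 [  8.9638  69.6312]]
[[-40.6586 -66.5482]
 [-40.0946 -65.4943]
 [-25.0799 -34.3044]
 [  7.1719 -16.9841]
 [  8.0963 -14.4888]]
mark (0.5048333333333332, -0.29600000000000004) [34.3333 34.    ] 90.0
mark side (0.5044102579752604, -0.29805127970377604) [30.5941 30.8556] 78.69007110595703
side rack [163.9052 119.1907] 15.350136756896973 (0.5936096496582031, -0.01737911376953126)
```

View pics/r3.png

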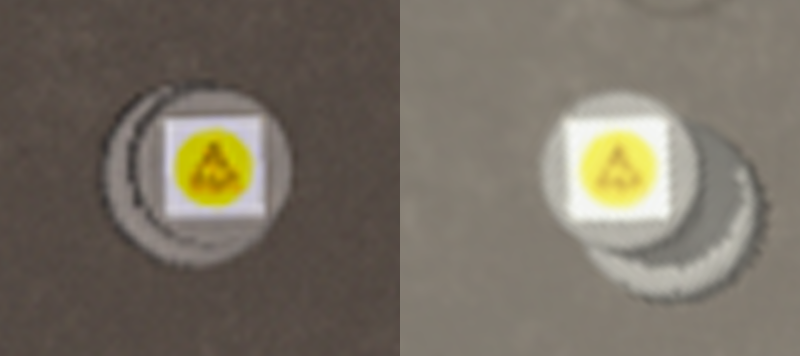

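Emit:
send_rows(
  slide=[
    [-0.0275, -0.0178, 0.0045],
    [-0.0275, -0.0178, 0.0045],
    [-0.0275, -0.0178, 0.0045],
    [-0.0275, -0.0178, 0.0045],
    [-0.0275, -0.0178, 0.0045],
    [-0.0275, -0.0178, 0.0045],
    [-0.0275, -0.0178, 0.0045],
    [-0.0275, -0.0178, 0.0045],
    [-0.0275, -0.0178, 0.0045],
    [-0.0275, -0.0178, 0.0045],
  ],
  angular=[
    [0, 0, 0],
    [0, 0, 0],
    [0, 0, 0],
    [0, 0, 0],
    [0, 0, 0],
    [0, 0, 0],
    [0, 0, 0],
    [0, 0, 0],
    [0, 0, 0],
    [0, 0, 0],
  ],
  fingers=[0, 0, 0, 0, 0, 0, 0, 0, 0, 0],
)

```text
clock: 2.88
position: [0.3885, 0.2868, 0.1745]
eef_rot: [3.141, 0.0, 2.816]
wrist_force: [-0.3, -0.0, -0.0]
finger_gap: 0.0941
```

Emit:
send_rows(
  slide=[
    [-0.0275, -0.0178, 0.0045],
    [-0.0275, -0.0178, 0.0045],
    [-0.0275, -0.0178, 0.0045],
    [-0.0275, -0.0178, 0.0045],
    [-0.0275, -0.0178, 0.0045],
    [-0.0275, -0.0178, 0.0045],
    [-0.0275, -0.0178, 0.0045],
    [-0.0275, -0.0178, 0.0045],
    [-0.0275, -0.0178, 0.0045],
    [-0.0275, -0.0178, 0.0045],
  ],
  angular=[
    [0, 0, 0],
    [0, 0, 0],
    [0, 0, 0],
    [0, 0, 0],
    [0, 0, 0],
    [0, 0, 0],
    [0, 0, 0],
    [0, 0, 0],
    [0, 0, 0],
    [0, 0, 0],
  ],
  fingers=[0, 0, 0, 0, 0, 0, 0, 0, 0, 0],
)

```text
clock: 3.72
position: [0.5921, 0.03, 0.1293]
eef_rot: [3.141, 0.0, 2.816]
wrist_force: [-0.3, 0.5, -0.2]
finger_gap: 0.0943
```

Emit:
send_rows(
  slide=[
    [0, 0, 0],
    [0, 0, 0],
    [0, 0, 0],
    [0, 0, 0],
    [0, 0, 0],
    [0, 0, 0],
    [0, 0, 0],
    [0, 0, 0],
    [0, 0, 0],
    [0, 0, 0],
    [0, 0, 0],
    [0, 0, 0],
  ],
  angular=[
    [0, 0, 7.1],
    [0, 0, 7.1],
    [0, 0, 7.1],
    [0, 0, 7.1],
    [0, 0, 7.1],
    [0, 0, 7.1],
    [0, 0, 7.1],
    [0, 0, 7.1],
    [0, 0, 7.1],
    [0, 0, 7.1],
    [0, 0, 7.1],
    [0, 0, 7.1],
  ],
  fingers=[0, 0, 0, 0, 0, 0, 0, 0, 0, 0, 0, 0],
)

```text
clock: 4.72
position: [0.5912, 0.0314, 0.1294]
eef_rot: [3.142, 0.0, 1.323]
wrist_force: [-0.4, -0.3, -0.0]
finger_gap: 0.094
```

Emit:
send_rows(
  slide=[
    [0, 0, 0],
    [0, 0, 0],
    [0, 0, 0],
    [0, 0, 0],
  ],
  angular=[
    [0, 0, 1.1],
    [0, 0, 0],
    [0, 0, 0],
    [0, 0, 0],
  ],
  fingers=[0, 0, 0, 0],
)

```text
clock: 5.05
position: [0.5912, 0.0314, 0.1294]
eef_rot: [-3.142, 0.0, 1.311]
wrist_force: [-0.4, -0.5, -0.1]
finger_gap: 0.0941
```

Emit:
send_rows(
  slide=[
    [0, 0, 0.014],
    [0, 0, 0.014],
    [0, 0, 0.014],
    [0, 0, 0.014],
    [0, 0, 0.014],
    [0, 0, 0.014],
    [0, 0, 0.013],
    [0, 0, 0],
    [0, 0, 0],
  ],
  angular=[
    [0, 0, 0],
    [0, 0, 0],
    [0, 0, 0],
    [0, 0, 0],
    [0, 0, 0],
    [0, 0, 0],
    [0, 0, 0],
    [0, 0, 0],
    [0, 0, 0],
  ],
  fingers=[0, 0, 0, 0, 0, 0, 0, 0, 0],
)

```text
clock: 5.8
position: [0.5904, 0.0315, 0.0316]
eef_rot: [-3.14, 0.0, 1.31]
wrist_force: [-0.1, 0.4, -0.7]
finger_gap: 0.0945
```

```bash
python3 -c "
from h import *
save('side','a.png',(280,160,400,260),5)"
```

```text
(no output)
```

View pics/a.png

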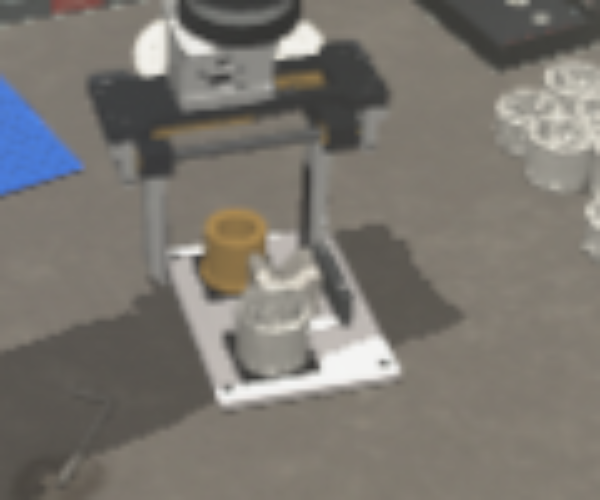

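Emit:
send_rows(
  slide=[
    [0, 0, 0],
    [0, 0, 0],
    [0, 0, 0],
    [0, 0, 0],
    [0, 0, 0],
    [0, 0, 0],
    [0, 0, 0],
    [0, 0, 0],
    [0, 0, 0],
    [0, 0, 0],
    [0, 0, 0],
  ],
  angular=[
    [0, 0, 0],
    [0, 0, 0],
    [0, 0, 0],
    [0, 0, 0],
    [0, 0, 0],
    [0, 0, 0],
    [0, 0, 0],
    [0, 0, 0],
    [0, 0, 0],
    [0, 0, 0],
    [0, 0, 0],
  ],
  fingers=[0.2, 0.35, 0.45, 0.5, 0.55, 0.6, 1, 1, 1, 1, 1],
)

```text
clock: 6.77
position: [0.5912, 0.0314, 0.0324]
eef_rot: [-3.142, 0.0, 1.31]
wrist_force: [-0.2, 0.5, -0.3]
finger_gap: 0.0405
```

Emit:
send_rows(
  slide=[
    [0, 0, -0.01],
    [0, 0, -0.02],
    [0, 0, -0.03],
    [0, 0, -0.03],
    [0, 0, 0],
  ],
  angular=[
    [0, 0, 0],
    [0, 0, 0],
    [0, 0, 0],
    [0, 0, 0],
    [0, 0, 0],
  ],
  fingers=[1, 1, 1, 1, 1],
)

```text
clock: 7.18
position: [0.5962, 0.0311, 0.13]
eef_rot: [3.129, -0.002, 1.31]
wrist_force: [1.4, 0.5, 0.3]
finger_gap: 0.0405
```

Emit:
send_rows(
  slide=[
    [0.0135, -0.0083, 0],
    [0.027, -0.0166, 0],
    [0.027, -0.0166, 0],
    [0.027, -0.0166, 0],
    [0.027, -0.0166, 0],
    [0.027, -0.0166, 0],
    [0.027, -0.0166, 0],
    [0.027, -0.0166, 0],
    [0.027, -0.0166, 0],
    [0.027, -0.0166, 0],
    [0.0135, -0.0083, 0],
    [0, 0, 0],
  ],
  angular=[
    [0, 0, 0],
    [0, 0, 0],
    [0, 0, 0],
    [0, 0, 0],
    [0, 0, 0],
    [0, 0, 0],
    [0, 0, 0],
    [0, 0, 0],
    [0, 0, 0],
    [0, 0, 0],
    [0, 0, 0],
    [0, 0, 0],
  ],
  fingers=[1, 1, 1, 1, 1, 1, 1, 1, 1, 1, 1, 1],
)

```text
clock: 8.18
position: [0.4986, 0.3383, 0.1219]
eef_rot: [-3.14, -0.001, 1.314]
wrist_force: [0.6, -1.0, -1.2]
finger_gap: 0.0404
```

Emit:
send_rows(
  slide=[
    [0, 0, 0.02],
    [0, 0, 0.02],
    [0, 0, 0.02],
    [0, 0, 0.015],
    [0, 0, 0.01],
    [0, 0, 0.005],
    [0, 0, 0.003],
    [0, 0, 0.001],
    [0, 0, 0],
    [0, 0, 0],
  ],
  angular=[
    [0, 0, 0],
    [0, 0, 0],
    [0, 0, 0],
    [0, 0, 0],
    [0, 0, 0],
    [0, 0, 0],
    [0, 0, 0],
    [0, 0, 0],
    [0, 0, 0],
    [0, 0, 0],
  ],
  fingers=[1, 1, 1, 1, 1, 1, 1, 1, 1, 1],
)

```text
clock: 9.02
position: [0.5014, 0.3355, 0.0295]
eef_rot: [3.14, -0.001, 1.31]
wrist_force: [-0.4, 0.1, -2.1]
finger_gap: 0.0408
```

Emit:
send_rows(
  slide=[
    [0, 0, 0.001],
    [0, 0, 0],
    [0, 0, 0],
  ],
  angular=[
    [0, 0, 0],
    [0, 0, 0],
    [0, 0, 0],
  ],
  fingers=[1, 1, 1],
)

```text
clock: 9.27
position: [0.5008, 0.3353, 0.0279]
eef_rot: [3.141, -0.0, 1.31]
wrist_force: [-0.2, 0.6, -2.2]
finger_gap: 0.0406
```

Emit:
send_rows(
  slide=[
    [0, 0, 0.001],
    [0, 0, 0],
    [0, 0, 0],
    [0, 0, 0],
  ],
  angular=[
    [0, 0, 0],
    [0, 0, 0],
    [0, 0, 0],
    [0, 0, 0],
  ],
  fingers=[1, 1, 1, 1],
)

```text
clock: 9.6
position: [0.5005, 0.3352, 0.0264]
eef_rot: [-3.141, 0.0, 1.31]
wrist_force: [-0.4, 1.0, -0.6]
finger_gap: 0.0403
```

Emit:
send_rows(
  slide=[
    [0, 0, 0],
    [0, 0, 0],
    [0, 0, 0],
    [0, 0, 0],
    [0, 0, -0.01],
    [0, 0, -0.03],
    [0, 0, -0.03],
    [0, 0, -0.03],
  ],
  angular=[
    [0, 0, 0],
    [0, 0, 0],
    [0, 0, 0],
    [0, 0, 0],
    [0, 0, 0],
    [0, 0, 0],
    [0, 0, 0],
    [0, 0, 0],
  ],
  fingers=[0.5, 0.3, 0, 0, 0, 0, 0, 0],
)

```text
clock: 10.27
position: [0.5002, 0.335, 0.1279]
eef_rot: [-3.141, 0.001, 1.31]
wrist_force: [0.3, 0.4, 0.1]
finger_gap: 0.0899
```

Emit:
send_rows(
  slide=[
    [-0.0296, 0.0138, 0],
    [-0.0296, 0.0138, 0],
    [-0.0296, 0.0138, 0],
    [-0.0296, 0.0138, 0],
    [-0.0296, 0.0138, 0],
    [-0.0296, 0.0138, 0],
    [-0.0296, 0.0138, 0],
    [-0.0296, 0.0138, 0],
    [-0.0296, 0.0138, 0],
    [-0.0296, 0.0138, 0],
    [-0.0296, 0.0138, 0],
    [-0.0296, 0.0138, 0],
  ],
  angular=[
    [0, 0, 0],
    [0, 0, 0],
    [0, 0, 0],
    [0, 0, 0],
    [0, 0, 0],
    [0, 0, 0],
    [0, 0, 0],
    [0, 0, 0],
    [0, 0, 0],
    [0, 0, 0],
    [0, 0, 0],
    [0, 0, 0],
  ],
  fingers=[0, 0, 0, 0, 0, 0, 0, 0, 0, 0, 0, 0],
)

```text
clock: 11.27
position: [0.5691, -0.0524, 0.1275]
eef_rot: [3.14, -0.0, 1.31]
wrist_force: [0.7, 1.1, 0.0]
finger_gap: 0.0939
```

Emit:
send_rows(
  slide=[
    [0, 0, 0],
    [0, 0, 0],
    [0, 0, 0],
    [0, 0, 0],
  ],
  angular=[
    [0, 0, 0],
    [0, 0, 0],
    [0, 0, 0],
    [0, 0, 0],
  ],
  fingers=[0, 0, 0, 0],
)

```text
clock: 11.6
position: [0.5685, -0.0496, 0.1266]
eef_rot: [-3.141, -0.0, 1.311]
wrist_force: [0.1, 0.4, 0.7]
finger_gap: 0.0937
```

Emit:
send_rows(
  slide=[
    [0, 0, 0.015],
    [0, 0, 0.015],
    [0, 0, 0.015],
    [0, 0, 0.015],
    [0, 0, 0.015],
    [0, 0, 0.012],
    [0, 0, 0.0075],
    [0, 0, 0],
    [0, 0, 0],
    [0, 0, 0],
  ],
  angular=[
    [0, 0, 0],
    [0, 0, 0],
    [0, 0, 0],
    [0, 0, 0],
    [0, 0, 0],
    [0, 0, 0],
    [0, 0, 0],
    [0, 0, 0],
    [0, 0, 0],
    [0, 0, 0],
  ],
  fingers=[0, 0, 0, 0, 0, 0, 0, 0, 0, 0],
)

```text
clock: 12.43
position: [0.5696, -0.0507, 0.0328]
eef_rot: [3.14, -0.0, 1.31]
wrist_force: [-1.1, 0.9, 0.3]
finger_gap: 0.0938
```

Emit:
send_rows(
  slide=[
    [0, 0, 0],
    [0, 0, 0],
    [0, 0, 0],
    [0, 0, 0],
    [0, 0, 0],
    [0, 0, 0],
    [0, 0, 0],
    [0, 0, 0],
    [0, 0, 0],
    [0, 0, 0],
    [0, 0, 0],
  ],
  angular=[
    [0, 0, 0],
    [0, 0, 0],
    [0, 0, 0],
    [0, 0, 0],
    [0, 0, 0],
    [0, 0, 0],
    [0, 0, 0],
    [0, 0, 0],
    [0, 0, 0],
    [0, 0, 0],
    [0, 0, 0],
  ],
  fingers=[0.2, 0.3, 0.4, 0.45, 0.5, 0.55, 1, 1, 1, 1, 1],
)

```text
clock: 13.35
position: [0.5688, -0.0508, 0.0319]
eef_rot: [3.142, 0.0, 1.31]
wrist_force: [1.0, 0.5, -0.7]
finger_gap: 0.0452
```

Emit:
send_rows(
  slide=[
    [0, 0, -0.01],
    [0, 0, -0.02],
    [0, 0, -0.03],
    [0, 0, -0.03],
    [0, 0, 0],
  ],
  angular=[
    [0, 0, 0],
    [0, 0, 0],
    [0, 0, 0],
    [0, 0, 0],
    [0, 0, 0],
  ],
  fingers=[1, 1, 1, 1, 1],
)

```text
clock: 13.77
position: [0.5737, -0.0518, 0.1295]
eef_rot: [3.129, -0.0, 1.31]
wrist_force: [0.5, 0.2, 0.9]
finger_gap: 0.0455
```

Emit:
send_rows(
  slide=[
    [0.0136, -0.0072, 0],
    [0.0273, -0.0144, 0],
    [0.0273, -0.0144, 0],
    [0.0273, -0.0144, 0],
    [0.0273, -0.0144, 0],
    [0.0273, -0.0144, 0],
    [0.0273, -0.0144, 0],
    [0.0273, -0.0144, 0],
    [0.0273, -0.0144, 0],
    [0.0273, -0.0144, 0],
    [0.0136, -0.0072, 0],
    [0, 0, 0],
  ],
  angular=[
    [0, 0, 0],
    [0, 0, 0],
    [0, 0, 0],
    [0, 0, 0],
    [0, 0, 0],
    [0, 0, 0],
    [0, 0, 0],
    [0, 0, 0],
    [0, 0, 0],
    [0, 0, 0],
    [0, 0, 0],
    [0, 0, 0],
  ],
  fingers=[1, 1, 1, 1, 1, 1, 1, 1, 1, 1, 1, 1],
)

```text
clock: 14.77
position: [0.4968, 0.2534, 0.1202]
eef_rot: [-3.138, 0.001, 1.314]
wrist_force: [-0.7, 0.2, -0.1]
finger_gap: 0.0452
```

Emit:
send_rows(
  slide=[
    [0, 0, 0.02],
    [0, 0, 0.02],
    [0, 0, 0.02],
    [0, 0, 0.015],
    [0, 0, 0.01],
    [0, 0, 0.005],
    [0, 0, 0.003],
    [0, 0, 0.0015],
    [0, 0, 0.001],
    [0, 0, 0],
    [0, 0, 0],
    [0, 0, 0],
  ],
  angular=[
    [0, 0, 0],
    [0, 0, 0],
    [0, 0, 0],
    [0, 0, 0],
    [0, 0, 0],
    [0, 0, 0],
    [0, 0, 0],
    [0, 0, 0],
    [0, 0, 0],
    [0, 0, 0],
    [0, 0, 0],
    [0, 0, 0],
  ],
  fingers=[1, 1, 1, 1, 1, 1, 1, 1, 1, 1, 1, 1],
)

```text
clock: 15.77
position: [0.5007, 0.2502, 0.0272]
eef_rot: [3.14, -0.001, 1.31]
wrist_force: [-0.2, -0.1, 0.0]
finger_gap: 0.045
```

Emit:
send_rows(
  slide=[
    [0, 0, 0.0008],
    [0, 0, 0],
    [0, 0, 0],
    [0, 0, 0],
    [0, 0, 0],
    [0, 0, -0.01],
    [0, 0, -0.03],
    [0, 0, -0.03],
    [0, 0, -0.03],
    [0, 0, 0],
    [0, 0, 0],
  ],
  angular=[
    [0, 0, 0],
    [0, 0, 0],
    [0, 0, 0],
    [0, 0, 0],
    [0, 0, 0],
    [0, 0, 0],
    [0, 0, 0],
    [0, 0, 0],
    [0, 0, 0],
    [0, 0, 0],
    [0, 0, 0],
  ],
  fingers=[1, 1, 0.45, 0.3, 0, 0, 0, 0, 0, 0, 0],
)

```text
clock: 16.68
position: [0.5023, 0.2508, 0.1289]
eef_rot: [3.136, -0.003, 1.31]
wrist_force: [-0.2, -0.4, -0.3]
finger_gap: 0.0941
```

```bash
cat > pads.py <<'E'
from h import *
np.set_printoptions(precision=4,suppress=True)
a=rect("top",.49,.69,-.11,.09,.01,4000)
d=cv2.morphologyEx((a.max(2)<85).astype(np.uint8),cv2.MORPH_OPEN,np.ones((15,15)))
for c in cv2.findContours(d,0,2)[0]:
    if 60000>cv2.contourArea(c)>15000:
        rc=cv2.minAreaRect(c);print("pad",.69-rc[0][1]/4000,.09-rc[0][0]/4000,np.array(rc[1])/4,rc[2])
E
cat >> pads.py <<'E'
s=rect("side",.49,.69,-.11,.09,.01,4000)
d=cv2.morphologyEx((s.max(2)<85).astype(np.uint8),cv2.MORPH_OPEN,np.ones((15,15)))
for c in cv2.findContours(d,0,2)[0]:
    if 60000>cv2.contourArea(c)>10000:
        rc=cv2.minAreaRect(c);print("side pad",.69-rc[0][1]/4000,.09-rc[0][0]/4000,np.array(rc[1])/4,rc[2])
v=rect("top",.49,.69,-.11,.09,.044,4000)
for r in trace("vblock_mid","top")[:1]:
    w=np.float32([ray("top",p[::-1],.044)[:2] for p in np.argwhere(r["pixels"])]);print("vb",r["score"],cv2.minAreaRect(w*1000))
for q in("housing_mid","bush_mid"):
  for r in trace(q,"top")[:1]:
    w=np.float32([ray("top",p[::-1],.042)[:2] for p in np.argwhere(r["pixels"])]);print(q,r["score"],cv2.minAreaRect(w*1000))
cv2.imwrite("pics/p.png",np.vstack([np.hstack([cv2.resize(a,(400,400)),cv2.resize(s,(400,400))])]))
E
python3 pads.py
```

```text
pad 0.5687513961791991 -0.0488128662109375 [51.1383 50.0845] 14.676392555236816
pad 0.5900301666259765 0.03072358703613281 [52.5425 50.1269] 15.296546936035156
side pad 0.5693289642333984 -0.05060957336425781 [45.2217 46.4738] 14.420774459838867
side pad 0.5857355804443358 0.031447116851806636 [43.3486 35.0823] 15.255118370056152
vb 0.48 ((597.5513305664062, -14.047901153564453), (32.282875061035156, 45.43026351928711), 72.83724212646484)
```

View pics/p.png

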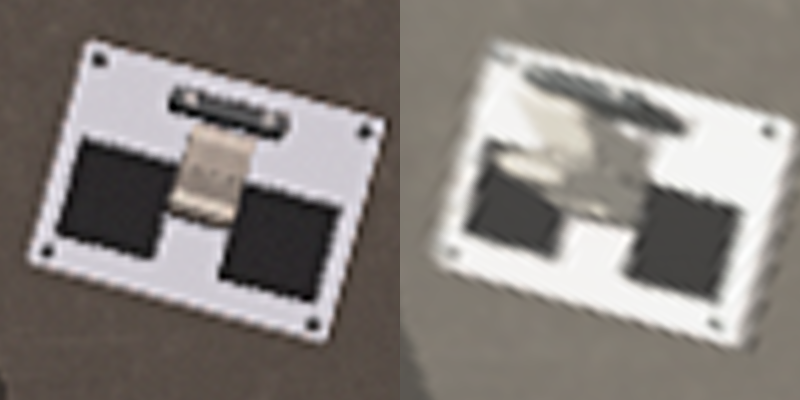

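Emit:
send_rows(
  slide=[
    [-0.023, 0.0163, 0],
    [-0.023, 0.0163, 0],
    [-0.023, 0.0163, 0],
    [-0.023, 0.0163, 0],
    [-0.023, 0.0163, 0],
    [-0.023, 0.0163, 0],
    [-0.023, 0.0163, 0],
    [-0.023, 0.0163, 0],
    [-0.023, 0.0163, 0],
    [-0.023, 0.0163, 0],
  ],
  angular=[
    [0, 0, 0],
    [0, 0, 0],
    [0, 0, 0],
    [0, 0, 0],
    [0, 0, 0],
    [0, 0, 0],
    [0, 0, 0],
    [0, 0, 0],
    [0, 0, 0],
    [0, 0, 0],
  ],
  fingers=[0, 0, 0, 0, 0, 0, 0, 0, 0, 0],
)

```text
clock: 17.82
position: [0.5978, -0.0155, 0.1244]
eef_rot: [-3.139, 0.0, 1.309]
wrist_force: [0.5, 0.4, 0.0]
finger_gap: 0.0938
```

Emit:
send_rows(
  slide=[
    [0, 0, 0],
    [0, 0, 0],
    [0, 0, 0],
    [0, 0, 0],
    [0, 0, 0],
    [0, 0, 0],
    [0, 0, 0],
    [0, 0, 0],
    [0, 0, 0],
    [0, 0, 0],
    [0, 0, 0],
    [0, 0, 0],
  ],
  angular=[
    [0, 0, -7],
    [0, 0, -7],
    [0, 0, -7],
    [0, 0, -7],
    [0, 0, -7],
    [0, 0, -7],
    [0, 0, -7],
    [0, 0, -7],
    [0, 0, -7],
    [0, 0, -7],
    [0, 0, -7],
    [0, 0, -7],
  ],
  fingers=[0, 0, 0, 0, 0, 0, 0, 0, 0, 0, 0, 0],
)

```text
clock: 18.82
position: [0.5974, -0.0141, 0.1242]
eef_rot: [-3.141, -0.003, 2.782]
wrist_force: [0.1, 0.2, -1.2]
finger_gap: 0.0938
```

Emit:
send_rows(
  slide=[
    [0, 0, 0],
    [0, 0, 0],
    [0, 0, 0],
    [0, 0, 0],
  ],
  angular=[
    [0, 0, -6],
    [0, 0, 0],
    [0, 0, 0],
    [0, 0, 0],
  ],
  fingers=[0, 0, 0, 0],
)

```text
clock: 19.15
position: [0.5978, -0.0142, 0.125]
eef_rot: [-3.141, -0.001, 2.878]
wrist_force: [-0.1, 0.4, -0.2]
finger_gap: 0.094
```

Emit:
send_rows(
  slide=[
    [-0.001, 0, 0.015],
    [0, 0, 0.015],
    [0, 0, 0.015],
    [0, 0, 0.015],
    [0, 0, 0.015],
    [0, 0, 0.012],
    [0, 0, 0.008],
    [0, 0, 0.003],
    [0, 0, 0.0007],
    [0, 0, 0],
    [0, 0, 0],
  ],
  angular=[
    [0, 0, 0],
    [0, 0, 0],
    [0, 0, 0],
    [0, 0, 0],
    [0, 0, 0],
    [0, 0, 0],
    [0, 0, 0],
    [0, 0, 0],
    [0, 0, 0],
    [0, 0, 0],
    [0, 0, 0],
  ],
  fingers=[0, 0, 0, 0, 0, 0, 0, 0, 0, 0, 0],
)

```text
clock: 20.07
position: [0.6, -0.0146, 0.0279]
eef_rot: [3.141, 0.002, 2.88]
wrist_force: [0.1, 0.9, 0.1]
finger_gap: 0.0939
```

```bash
python3 -c "
from h import *
print(read_state()['position'])
save('side','b.png',(280,160,400,260),5)"
```

```text
[ 0.60002424 -0.01460103  0.02787836]
```

View pics/b.png

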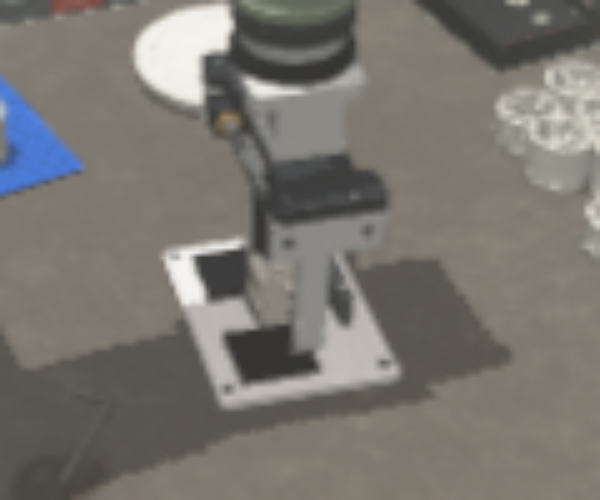

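Emit:
send_rows(
  slide=[
    [0, 0, 0.001],
    [0, 0, 0],
    [0, 0, 0],
    [0, 0, 0],
    [0, 0, 0],
    [0, 0, 0],
    [0, 0, 0],
    [0, 0, 0],
    [0, 0, 0],
    [0, 0, 0],
    [0, 0, 0],
    [0, 0, 0],
  ],
  angular=[
    [0, 0, 0],
    [0, 0, 0],
    [0, 0, 0],
    [0, 0, 0],
    [0, 0, 0],
    [0, 0, 0],
    [0, 0, 0],
    [0, 0, 0],
    [0, 0, 0],
    [0, 0, 0],
    [0, 0, 0],
    [0, 0, 0],
  ],
  fingers=[0, 0.2, 0.4, 0.5, 0.55, 0.6, 0.65, 1, 1, 1, 1, 1],
)

```text
clock: 21.12
position: [0.5992, -0.0144, 0.0259]
eef_rot: [3.142, -0.0, 2.88]
wrist_force: [-0.2, -0.2, -0.3]
finger_gap: 0.0318
```

Emit:
send_rows(
  slide=[
    [0, 0, -0.005],
    [0, 0, -0.01],
    [0, 0, -0.02],
    [0, 0, -0.025],
    [0, 0, -0.02],
    [0, 0, -0.01],
    [0, 0, 0],
    [0, 0, 0],
  ],
  angular=[
    [0, 0, 0],
    [0, 0, 0],
    [0, 0, 0],
    [0, 0, 0],
    [0, 0, 0],
    [0, 0, 0],
    [0, 0, 0],
    [0, 0, 0],
  ],
  fingers=[1, 1, 1, 1, 1, 1, 1, 1],
)

```text
clock: 21.78
position: [0.5992, -0.0145, 0.1163]
eef_rot: [3.142, 0.001, 2.88]
wrist_force: [-0.4, -0.1, -4.1]
finger_gap: 0.0318
```

Emit:
send_rows(
  slide=[
    [0.0007, -0.0125, 0],
    [0.0015, -0.025, 0],
    [0.0015, -0.025, 0],
    [0.0017, -0.027, 0],
    [0.0017, -0.027, 0],
    [0.0017, -0.027, 0],
    [0.0017, -0.027, 0],
    [0.0017, -0.027, 0],
    [0.0017, -0.027, 0],
    [0.0017, -0.027, 0],
    [0.0015, -0.025, 0],
    [0.0012, -0.021, 0],
  ],
  angular=[
    [0, 0, 0],
    [0, 0, 0],
    [0, 0, 0],
    [0, 0, 0],
    [0, 0, 0],
    [0, 0, 0],
    [0, 0, 0],
    [0, 0, 0],
    [0, 0, 0],
    [0, 0, 0],
    [0, 0, 0],
    [0, 0, 0],
  ],
  fingers=[1, 1, 1, 1, 1, 1, 1, 1, 1, 1, 1, 1],
)

```text
clock: 22.78
position: [0.5019, -0.2987, 0.1137]
eef_rot: [3.141, -0.004, 2.879]
wrist_force: [-1.1, -0.6, -3.8]
finger_gap: 0.0317
```

Emit:
send_rows(
  slide=[
    [0, 0, 0],
    [0, 0, 0],
    [0, 0, 0],
    [0, 0, 0],
    [0, 0, 0],
  ],
  angular=[
    [0, 0, 0],
    [0, 0, 0],
    [0, 0, 0],
    [0, 0, 0],
    [0, 0, 0],
  ],
  fingers=[1, 1, 1, 1, 1],
)

```text
clock: 23.2
position: [0.5046, -0.296, 0.1154]
eef_rot: [3.141, -0.001, 2.882]
wrist_force: [0.1, -0.6, -3.3]
finger_gap: 0.0318
```

```bash
python3 -c "
from h import *
print(read_state()['position'],read_state()['wrist_force'])
save('side','c.png',(300,220,420,320),5)"
```

```text
[ 0.50456967 -0.296001    0.11536993] [ 0.09983459 -0.56223588 -3.3337394 ]
```

View pics/c.png

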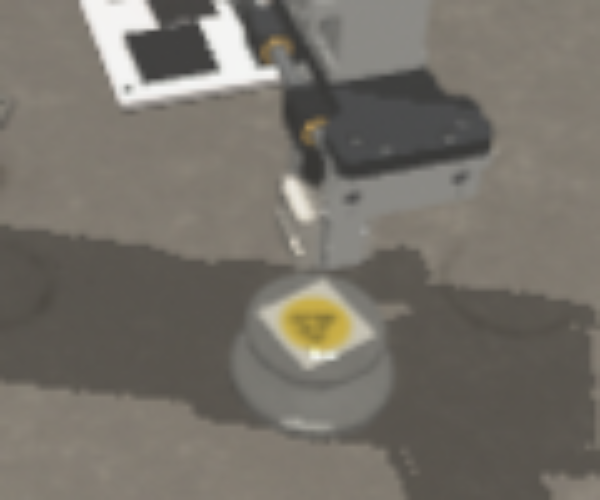

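Emit:
send_rows(
  slide=[
    [0, -0.001, 0.01],
    [0, 0, 0.015],
    [0, 0, 0.015],
    [0, 0, 0.01],
    [0, 0, 0.005],
    [0, 0, 0.002],
    [0, 0, 0.001],
    [0, 0, 0],
    [0, 0, 0],
    [0, 0, 0],
  ],
  angular=[
    [0, 0, 0],
    [0, 0, 0],
    [0, 0, 0],
    [0, 0, 0],
    [0, 0, 0],
    [0, 0, 0],
    [0, 0, 0],
    [0, 0, 0],
    [0, 0, 0],
    [0, 0, 0],
  ],
  fingers=[1, 1, 1, 1, 1, 1, 1, 1, 1, 1],
)

```text
clock: 24.08
position: [0.505, -0.2986, 0.0588]
eef_rot: [-3.141, 0.002, 2.88]
wrist_force: [0.9, 0.8, -2.2]
finger_gap: 0.0318
```

Emit:
send_rows(
  slide=[
    [0, 0, 0.001],
    [0, 0, 0],
    [0, 0, 0],
    [0, 0, 0],
  ],
  angular=[
    [0, 0, 0],
    [0, 0, 0],
    [0, 0, 0],
    [0, 0, 0],
  ],
  fingers=[1, 1, 1, 1],
)

```text
clock: 24.42
position: [0.5044, -0.2982, 0.0571]
eef_rot: [-3.141, 0.0, 2.88]
wrist_force: [0.0, -0.3, -3.7]
finger_gap: 0.0316
```

Emit:
send_rows(
  slide=[
    [0, 0.001, 0],
    [0, 0, 0.001],
    [0, 0, 0],
    [0, 0, 0],
    [0, 0, 0],
  ],
  angular=[
    [0, 0, 0],
    [0, 0, 0],
    [0, 0, 0],
    [0, 0, 0],
    [0, 0, 0],
  ],
  fingers=[1, 1, 1, 1, 1],
)

```text
clock: 24.83
position: [0.5046, -0.2971, 0.0559]
eef_rot: [3.142, -0.0, 2.88]
wrist_force: [0.2, -0.0, -2.5]
finger_gap: 0.0318
```

Emit:
send_rows(
  slide=[
    [0, 0, 0.0005],
    [0, 0, 0],
    [0, 0, 0],
  ],
  angular=[
    [0, 0, 0],
    [0, 0, 0],
    [0, 0, 0],
  ],
  fingers=[1, 1, 1],
)

```text
clock: 25.08
position: [0.5047, -0.2972, 0.0554]
eef_rot: [3.142, -0.0, 2.88]
wrist_force: [1.2, -0.1, -3.1]
finger_gap: 0.0317
```

Emit:
send_rows(
  slide=[
    [0, 0, 0.0006],
    [0, 0, 0],
    [0, 0, 0],
  ],
  angular=[
    [0, 0, 0],
    [0, 0, 0],
    [0, 0, 0],
  ],
  fingers=[1, 1, 1],
)

```text
clock: 25.33
position: [0.5047, -0.2972, 0.0554]
eef_rot: [-3.142, -0.0, 2.88]
wrist_force: [-1.9, 1.7, 2.8]
finger_gap: 0.032
```

Emit:
send_rows(
  slide=[
    [0, 0, 0.0006],
    [0, 0, 0],
    [0, 0, 0],
  ],
  angular=[
    [0, 0, 0],
    [0, 0, 0],
    [0, 0, 0],
  ],
  fingers=[1, 1, 1],
)

```text
clock: 25.58
position: [0.5047, -0.2972, 0.0554]
eef_rot: [-3.141, -0.0, 2.88]
wrist_force: [-3.2, 2.3, 5.3]
finger_gap: 0.0317
```

Emit:
send_rows(
  slide=[
    [0, 0, -0.001],
    [0, 0, 0],
    [0, 0, 0],
    [0, 0, 0],
    [0, 0, 0],
    [0, 0, -0.01],
    [0, 0, -0.03],
    [0, 0, -0.03],
    [0, 0, -0.03],
    [0, 0, 0],
  ],
  angular=[
    [0, 0, 0],
    [0, 0, 0],
    [0, 0, 0],
    [0, 0, 0],
    [0, 0, 0],
    [0, 0, 0],
    [0, 0, 0],
    [0, 0, 0],
    [0, 0, 0],
    [0, 0, 0],
  ],
  fingers=[1, 0.6, 0.45, 0.2, 0, 0, 0, 0, 0, 0],
)

```text
clock: 26.42
position: [0.5088, -0.3004, 0.1636]
eef_rot: [-3.136, 0.013, 2.881]
wrist_force: [0.7, -0.2, 1.1]
finger_gap: 0.0877
```

Emit:
send_rows(
  slide=[
    [0, 0.02, 0],
    [0, 0.04, 0],
    [0, 0.04, 0],
    [0, 0.04, 0],
    [0, 0.04, 0],
    [0, 0.02, 0],
    [0, 0, 0],
  ],
  angular=[
    [0, 0, 0],
    [0, 0, 0],
    [0, 0, 0],
    [0, 0, 0],
    [0, 0, 0],
    [0, 0, 0],
    [0, 0, 0],
  ],
  fingers=[0, 0, 0, 0, 0, 0, 0],
)

```text
clock: 27.0
position: [0.5569, -0.0997, 0.1554]
eef_rot: [3.14, -0.0, 2.886]
wrist_force: [-0.5, 0.6, -0.1]
finger_gap: 0.0939
```

```bash
python3 - <<'E'
from h import *
a=rect("top",.43,.58,-.37,-.22,.04,2600);b=snapshot("side")[:,:,::-1][240:320,320:400]
cv2.imwrite("pics/d.png",np.hstack([cv2.resize(a,(400,400)),cv2.resize(b,(400,400))]))
for r in trace("vblock_mid","top")[:2]:
    w=np.float32([ray("top",p[::-1],.074)[:2] for p in np.argwhere(r["pixels"])]);print("vb",r["score"],cv2.minAreaRect(w*1000))
s=read_state();print(s["position"],s["eef_rot"])
E
```

```text
vb 0.77 ((505.6762390136719, -293.6063537597656), (38.16902542114258, 44.06691360473633), 72.83715057373047)
[ 0.55626245 -0.10441286  0.15536296] [-3.14082380e+00  2.07511634e-04  2.88081056e+00]
```

View pics/d.png

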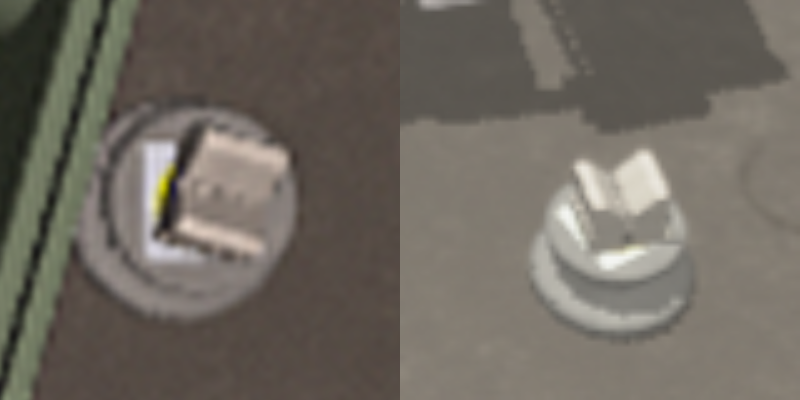

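Emit:
send_rows(
  slide=[
    [0.0121, 0.0273, 0],
    [0.0121, 0.0273, 0],
    [0.0121, 0.0273, 0],
    [0.0121, 0.0273, 0],
    [0.0121, 0.0273, 0],
    [0.0121, 0.0273, 0],
    [0.0121, 0.0273, 0],
    [0.0121, 0.0273, 0],
    [0.0121, 0.0273, 0],
    [0.0121, 0.0273, 0],
    [0.0121, 0.0273, 0],
    [0.0121, 0.0273, 0],
  ],
  angular=[
    [0, 0, 0],
    [0, 0, 0],
    [0, 0, 0],
    [0, 0, 0],
    [0, 0, 0],
    [0, 0, 0],
    [0, 0, 0],
    [0, 0, 0],
    [0, 0, 0],
    [0, 0, 0],
    [0, 0, 0],
    [0, 0, 0],
  ],
  fingers=[0, 0, 0, 0, 0, 0, 0, 0, 0, 0, 0, 0],
)

```text
clock: 28.15
position: [0.5013, 0.2496, 0.1554]
eef_rot: [-3.141, 0.001, 2.878]
wrist_force: [0.5, 0.1, 0.8]
finger_gap: 0.0944
```

Emit:
send_rows(
  slide=[
    [0, 0, 0],
    [0, 0, 0],
    [0, 0, 0],
    [0, 0, 0],
    [0, 0, 0],
    [0, 0, 0],
    [0, 0, 0],
    [0, 0, 0],
    [0, 0, 0],
    [0, 0, 0],
    [0, 0, 0],
    [0, 0, 0],
  ],
  angular=[
    [0, 0, 7],
    [0, 0, 7],
    [0, 0, 7],
    [0, 0, 7],
    [0, 0, 7],
    [0, 0, 7],
    [0, 0, 7],
    [0, 0, 7],
    [0, 0, 7],
    [0, 0, 7],
    [0, 0, 7],
    [0, 0, 7],
  ],
  fingers=[0, 0, 0, 0, 0, 0, 0, 0, 0, 0, 0, 0],
)

```text
clock: 29.15
position: [0.5017, 0.2481, 0.1552]
eef_rot: [3.141, 0.0, 1.405]
wrist_force: [-0.0, -0.0, 0.5]
finger_gap: 0.0935
```

Emit:
send_rows(
  slide=[
    [0, 0, 0],
    [0, 0, 0],
    [0, 0, 0],
    [0, 0, 0],
    [0, 0, 0],
  ],
  angular=[
    [0, 0, 6],
    [0, 0, 0],
    [0, 0, 0],
    [0, 0, 0],
    [0, 0, 0],
  ],
  fingers=[0, 0, 0, 0, 0],
)

```text
clock: 29.57
position: [0.501, 0.2495, 0.1553]
eef_rot: [3.142, 0.0, 1.31]
wrist_force: [-0.0, -0.6, 0.3]
finger_gap: 0.0939
```

Emit:
send_rows(
  slide=[
    [0, 0, 0.02],
    [0, 0, 0.02],
    [0, 0, 0.02],
    [0, 0, 0.02],
    [0, 0, 0.02],
    [0, 0, 0.015],
    [0, 0, 0.009],
    [0, 0, 0.004],
    [0, 0, 0.001],
    [0, 0, 0],
    [0, 0, 0],
    [0, 0, 0],
  ],
  angular=[
    [0, 0, 0],
    [0, 0, 0],
    [0, 0, 0],
    [0, 0, 0],
    [0, 0, 0],
    [0, 0, 0],
    [0, 0, 0],
    [0, 0, 0],
    [0, 0, 0],
    [0, 0, 0],
    [0, 0, 0],
    [0, 0, 0],
  ],
  fingers=[0, 0, 0, 0, 0, 0, 0, 0, 0, 0, 0, 0],
)

```text
clock: 30.57
position: [0.5016, 0.2504, 0.0274]
eef_rot: [3.14, -0.001, 1.31]
wrist_force: [-0.2, 0.6, -0.4]
finger_gap: 0.0943
```

Emit:
send_rows(
  slide=[
    [0, 0, 0],
    [0, 0, 0],
    [0, 0, 0],
    [0, 0, 0],
    [0, 0, 0],
    [0, 0, 0],
    [0, 0, 0],
    [0, 0, 0],
    [0, 0, 0],
    [0, 0, 0],
    [0, 0, 0],
  ],
  angular=[
    [0, 0, 0],
    [0, 0, 0],
    [0, 0, 0],
    [0, 0, 0],
    [0, 0, 0],
    [0, 0, 0],
    [0, 0, 0],
    [0, 0, 0],
    [0, 0, 0],
    [0, 0, 0],
    [0, 0, 0],
  ],
  fingers=[0.2, 0.3, 0.4, 0.45, 0.5, 0.55, 1, 1, 1, 1, 1],
)

```text
clock: 31.48
position: [0.5006, 0.25, 0.0262]
eef_rot: [-3.142, 0.0, 1.31]
wrist_force: [0.3, -0.0, -0.5]
finger_gap: 0.0458
```

Emit:
send_rows(
  slide=[
    [0, 0, -0.01],
    [0, 0, -0.02],
    [0, 0, -0.03],
    [0, 0, -0.03],
    [0, 0, 0],
  ],
  angular=[
    [0, 0, 0],
    [0, 0, 0],
    [0, 0, 0],
    [0, 0, 0],
    [0, 0, 0],
  ],
  fingers=[1, 1, 1, 1, 1],
)

```text
clock: 31.9
position: [0.5055, 0.2517, 0.1237]
eef_rot: [3.131, -0.007, 1.31]
wrist_force: [0.9, 0.6, 0.5]
finger_gap: 0.0452
```

Emit:
send_rows(
  slide=[
    [-0.0136, 0.0072, 0],
    [-0.0273, 0.0143, 0],
    [-0.0273, 0.0143, 0],
    [-0.0273, 0.0143, 0],
    [-0.0273, 0.0143, 0],
    [-0.0273, 0.0143, 0],
    [-0.0273, 0.0143, 0],
    [-0.0273, 0.0143, 0],
    [-0.0273, 0.0143, 0],
    [-0.0273, 0.0143, 0],
    [-0.0133, 0.0074, 0],
    [0, 0, 0],
  ],
  angular=[
    [0, 0, 0],
    [0, 0, 0],
    [0, 0, 0],
    [0, 0, 0],
    [0, 0, 0],
    [0, 0, 0],
    [0, 0, 0],
    [0, 0, 0],
    [0, 0, 0],
    [0, 0, 0],
    [0, 0, 0],
    [0, 0, 0],
  ],
  fingers=[1, 1, 1, 1, 1, 1, 1, 1, 1, 1, 1, 1],
)

```text
clock: 32.9
position: [0.5694, -0.0533, 0.1163]
eef_rot: [3.141, 0.001, 1.306]
wrist_force: [-0.8, 0.2, -0.4]
finger_gap: 0.0457
```

Emit:
send_rows(
  slide=[
    [0, 0, 0.02],
    [0, 0, 0.02],
    [0, 0, 0.018],
    [0, 0, 0.012],
    [0, 0, 0.007],
    [0, 0, 0.004],
    [0, 0, 0.001],
    [0, 0, 0],
    [0, 0, 0],
    [0, 0, 0],
    [0, 0, 0],
  ],
  angular=[
    [0, 0, 0],
    [0, 0, 0],
    [0, 0, 0],
    [0, 0, 0],
    [0, 0, 0],
    [0, 0, 0],
    [0, 0, 0],
    [0, 0, 0],
    [0, 0, 0],
    [0, 0, 0],
    [0, 0, 0],
  ],
  fingers=[1, 1, 1, 1, 1, 1, 1, 1, 1, 1, 1],
)

```text
clock: 33.82
position: [0.5694, -0.0505, 0.0352]
eef_rot: [3.14, -0.0, 1.309]
wrist_force: [-0.2, -0.3, -1.0]
finger_gap: 0.0455
```

Emit:
send_rows(
  slide=[
    [0, 0, 0.001],
    [0, 0, 0.0008],
    [0, 0, 0],
    [0, 0, 0],
    [0, 0, 0],
  ],
  angular=[
    [0, 0, 0],
    [0, 0, 0],
    [0, 0, 0],
    [0, 0, 0],
    [0, 0, 0],
  ],
  fingers=[1, 1, 1, 1, 1],
)

```text
clock: 34.23
position: [0.5687, -0.0503, 0.0324]
eef_rot: [-3.142, -0.0, 1.31]
wrist_force: [-0.3, -0.5, 0.7]
finger_gap: 0.0456
```

Emit:
send_rows(
  slide=[
    [0, 0, 0],
    [0, 0, 0],
    [0, 0, 0],
    [0, 0, 0],
    [0, 0, -0.01],
    [0, 0, -0.03],
    [0, 0, -0.03],
    [0, 0, -0.03],
  ],
  angular=[
    [0, 0, 0],
    [0, 0, 0],
    [0, 0, 0],
    [0, 0, 0],
    [0, 0, 0],
    [0, 0, 0],
    [0, 0, 0],
    [0, 0, 0],
  ],
  fingers=[0.45, 0.3, 0, 0, 0, 0, 0, 0],
)

```text
clock: 34.9
position: [0.5683, -0.0502, 0.1339]
eef_rot: [-3.141, 0.0, 1.31]
wrist_force: [0.2, -0.1, -0.2]
finger_gap: 0.0928
```

Emit:
send_rows(
  slide=[
    [0.0296, -0.0138, 0],
    [0.0296, -0.0138, 0],
    [0.0296, -0.0138, 0],
    [0.0296, -0.0138, 0],
    [0.0296, -0.0138, 0],
    [0.0296, -0.0138, 0],
    [0.0296, -0.0138, 0],
    [0.0296, -0.0138, 0],
    [0.0296, -0.0138, 0],
    [0.0296, -0.0138, 0],
    [0.0296, -0.0138, 0],
    [0.0296, -0.0138, 0],
  ],
  angular=[
    [0, 0, 0],
    [0, 0, 0],
    [0, 0, 0],
    [0, 0, 0],
    [0, 0, 0],
    [0, 0, 0],
    [0, 0, 0],
    [0, 0, 0],
    [0, 0, 0],
    [0, 0, 0],
    [0, 0, 0],
    [0, 0, 0],
  ],
  fingers=[0, 0, 0, 0, 0, 0, 0, 0, 0, 0, 0, 0],
)

```text
clock: 35.9
position: [0.5001, 0.3373, 0.1335]
eef_rot: [3.141, -0.001, 1.31]
wrist_force: [0.2, 0.1, 0.5]
finger_gap: 0.094
```

Emit:
send_rows(
  slide=[
    [0, 0, 0],
    [0, 0, 0],
    [0, 0, 0],
    [0, 0, 0],
  ],
  angular=[
    [0, 0, 0],
    [0, 0, 0],
    [0, 0, 0],
    [0, 0, 0],
  ],
  fingers=[0, 0, 0, 0],
)

```text
clock: 36.23
position: [0.5007, 0.3345, 0.1327]
eef_rot: [3.141, 0.0, 1.308]
wrist_force: [-0.3, -0.2, -0.2]
finger_gap: 0.0937
```

Emit:
send_rows(
  slide=[
    [0, 0, 0.02],
    [0, 0, 0.02],
    [0, 0, 0.02],
    [0, 0, 0.018],
    [0, 0, 0.014],
    [0, 0, 0.009],
    [0, 0, 0.004],
    [0, 0, 0.001],
    [0, 0, 0],
    [0, 0, 0],
    [0, 0, 0],
  ],
  angular=[
    [0, 0, 0],
    [0, 0, 0],
    [0, 0, 0],
    [0, 0, 0],
    [0, 0, 0],
    [0, 0, 0],
    [0, 0, 0],
    [0, 0, 0],
    [0, 0, 0],
    [0, 0, 0],
    [0, 0, 0],
  ],
  fingers=[0, 0, 0, 0, 0, 0, 0, 0, 0, 0, 0],
)

```text
clock: 37.15
position: [0.5014, 0.336, 0.0277]
eef_rot: [3.14, -0.001, 1.31]
wrist_force: [0.1, -0.4, -0.1]
finger_gap: 0.094
```

Emit:
send_rows(
  slide=[
    [0, 0, 0],
    [0, 0, 0],
    [0, 0, 0],
    [0, 0, 0],
    [0, 0, 0],
    [0, 0, 0],
    [0, 0, 0],
    [0, 0, 0],
    [0, 0, 0],
    [0, 0, 0],
    [0, 0, 0],
  ],
  angular=[
    [0, 0, 0],
    [0, 0, 0],
    [0, 0, 0],
    [0, 0, 0],
    [0, 0, 0],
    [0, 0, 0],
    [0, 0, 0],
    [0, 0, 0],
    [0, 0, 0],
    [0, 0, 0],
    [0, 0, 0],
  ],
  fingers=[0.2, 0.35, 0.45, 0.5, 0.55, 0.6, 1, 1, 1, 1, 1],
)

```text
clock: 38.07
position: [0.5004, 0.3356, 0.0264]
eef_rot: [-3.142, 0.0, 1.31]
wrist_force: [0.1, -0.1, -0.1]
finger_gap: 0.0404
```

Emit:
send_rows(
  slide=[
    [0, 0, -0.01],
    [0, 0, -0.02],
    [0, 0, -0.03],
    [0, 0, -0.03],
    [0, 0, 0],
  ],
  angular=[
    [0, 0, 0],
    [0, 0, 0],
    [0, 0, 0],
    [0, 0, 0],
    [0, 0, 0],
  ],
  fingers=[1, 1, 1, 1, 1],
)

```text
clock: 38.48
position: [0.505, 0.3379, 0.1242]
eef_rot: [3.132, -0.009, 1.31]
wrist_force: [1.5, 1.1, 0.3]
finger_gap: 0.0407
```

Emit:
send_rows(
  slide=[
    [-0.0135, 0.0083, 0],
    [-0.027, 0.0165, 0],
    [-0.027, 0.0165, 0],
    [-0.027, 0.0165, 0],
    [-0.027, 0.0165, 0],
    [-0.027, 0.0165, 0],
    [-0.027, 0.0165, 0],
    [-0.027, 0.0165, 0],
    [-0.027, 0.0165, 0],
    [-0.027, 0.0165, 0],
    [-0.0138, 0.0086, 0],
    [0, 0, 0],
  ],
  angular=[
    [0, 0, 0],
    [0, 0, 0],
    [0, 0, 0],
    [0, 0, 0],
    [0, 0, 0],
    [0, 0, 0],
    [0, 0, 0],
    [0, 0, 0],
    [0, 0, 0],
    [0, 0, 0],
    [0, 0, 0],
    [0, 0, 0],
  ],
  fingers=[1, 1, 1, 1, 1, 1, 1, 1, 1, 1, 1, 1],
)

```text
clock: 39.48
position: [0.5912, 0.028, 0.1162]
eef_rot: [3.141, 0.001, 1.305]
wrist_force: [0.1, 0.3, -1.3]
finger_gap: 0.0403
```

Emit:
send_rows(
  slide=[
    [0, 0, 0.02],
    [0, 0, 0.02],
    [0, 0, 0.018],
    [0, 0, 0.012],
    [0, 0, 0.007],
    [0, 0, 0.004],
    [0, 0, 0.001],
    [0, 0, 0],
    [0, 0, 0],
    [0, 0, 0],
    [0, 0, 0],
  ],
  angular=[
    [0, 0, 0],
    [0, 0, 0],
    [0, 0, 0],
    [0, 0, 0],
    [0, 0, 0],
    [0, 0, 0],
    [0, 0, 0],
    [0, 0, 0],
    [0, 0, 0],
    [0, 0, 0],
    [0, 0, 0],
  ],
  fingers=[1, 1, 1, 1, 1, 1, 1, 1, 1, 1, 1],
)

```text
clock: 40.4
position: [0.5912, 0.0317, 0.0354]
eef_rot: [3.14, -0.0, 1.31]
wrist_force: [0.2, -0.2, -0.8]
finger_gap: 0.0408
```

Emit:
send_rows(
  slide=[
    [0, 0, 0.001],
    [0, 0, 0.0006],
    [0, 0, 0],
    [0, 0, 0],
    [0, 0, 0],
  ],
  angular=[
    [0, 0, 0],
    [0, 0, 0],
    [0, 0, 0],
    [0, 0, 0],
    [0, 0, 0],
  ],
  fingers=[1, 1, 1, 1, 1],
)

```text
clock: 40.82
position: [0.5904, 0.0317, 0.0328]
eef_rot: [-3.141, 0.0, 1.31]
wrist_force: [-0.0, 0.2, -2.0]
finger_gap: 0.0404
```

Emit:
send_rows(
  slide=[
    [0, 0, 0.0006],
    [0, 0, 0],
    [0, 0, 0],
    [0, 0, 0],
  ],
  angular=[
    [0, 0, 0],
    [0, 0, 0],
    [0, 0, 0],
    [0, 0, 0],
  ],
  fingers=[1, 1, 1, 1],
)

```text
clock: 41.15
position: [0.5905, 0.0317, 0.0324]
eef_rot: [3.141, -0.0, 1.31]
wrist_force: [-0.1, 0.8, -0.3]
finger_gap: 0.0407
```

Touching; release, rise, and back away toward the mat side to look.

Emit:
send_rows(
  slide=[
    [0, 0, 0],
    [0, 0, 0],
    [0, 0, 0],
    [0, 0, 0],
    [0, 0, -0.01],
    [0, 0, -0.03],
    [0, 0, -0.03],
    [0, 0, -0.03],
  ],
  angular=[
    [0, 0, 0],
    [0, 0, 0],
    [0, 0, 0],
    [0, 0, 0],
    [0, 0, 0],
    [0, 0, 0],
    [0, 0, 0],
    [0, 0, 0],
  ],
  fingers=[0.5, 0.3, 0, 0, 0, 0, 0, 0],
)

```text
clock: 41.82
position: [0.59, 0.0318, 0.1336]
eef_rot: [-3.141, 0.0, 1.31]
wrist_force: [0.8, -0.8, -0.4]
finger_gap: 0.0901
```

Emit:
send_rows(
  slide=[
    [0.02, -0.01, -0.005],
    [0.03, -0.018, -0.005],
    [0.03, -0.018, -0.005],
    [0.03, -0.018, -0.005],
    [0.03, -0.018, -0.005],
    [0.03, -0.018, -0.005],
    [0.03, -0.018, -0.005],
    [0.03, -0.018, -0.005],
    [0.02, -0.01, 0],
    [0, 0, 0],
    [0, 0, 0],
  ],
  angular=[
    [0, 0, 0],
    [0, 0, 0],
    [0, 0, 0],
    [0, 0, 0],
    [0, 0, 0],
    [0, 0, 0],
    [0, 0, 0],
    [0, 0, 0],
    [0, 0, 0],
    [0, 0, 0],
    [0, 0, 0],
  ],
  fingers=[0, 0, 0, 0, 0, 0, 0, 0, 0, 0, 0],
)

```text
clock: 42.73
position: [0.5136, 0.312, 0.173]
eef_rot: [3.141, -0.0, 1.312]
wrist_force: [-0.1, -0.3, -0.7]
finger_gap: 0.094
```

```bash
python3 - <<'E'
from h import *
a=rect("top",.49,.69,-.11,.09,.01,2000);b=snapshot("side")[:,:,::-1][190:310,300:420]
cv2.imwrite("pics/e.png",np.hstack([a,cv2.resize(b,(400,400))]))
for r in trace("vblock_mid","top")[:1]: print("vb",r["score"],np.round(r["xy"]))
# top-rim centres at z=.048 from trace and projected ideal positions
for q,c in(("housing_mid",(.5685,-.0497)),("bush_mid",(.5903,.0315))):
    for r in trace(q,"top")[:1]: print(q,r["score"],r["xy"],"expected",proj("top",[*c,.035]))
E
```

```text
Traceback (most recent call last):
ValueError: all the input array dimensions except for the concatenation axis must match exactly, but along dimension 0, the array at index 0 has size 399 and the array at index 1 has size 400
```

```bash
python3 - <<'E'
from h import *
a=cv2.resize(rect("top",.49,.69,-.11,.09,.01,2000),(400,400));b=snapshot("side")[:,:,::-1][190:310,300:420]
cv2.imwrite("pics/e.png",np.hstack([a,cv2.resize(b,(400,400))]))
for r in trace("vblock_mid","top")[:1]: print("vb",r["score"],np.round(r["xy"]))
for q,c in(("housing_mid",(.5685,-.0497)),("bush_mid",(.5903,.0315))):
    for r in trace(q,"top")[:1]: print(q,r["score"],r["xy"],"expected",proj("top",[*c,.035]))
E
```

```text
vb 0.56 [442. 221.]
housing_mid 0.59 [356.3, 195.6] expected [356.03237532 199.1777281 ]
bush_mid 0.59 [328.4, 192.5] expected [327.6790256  190.87410865]
```

View pics/e.png

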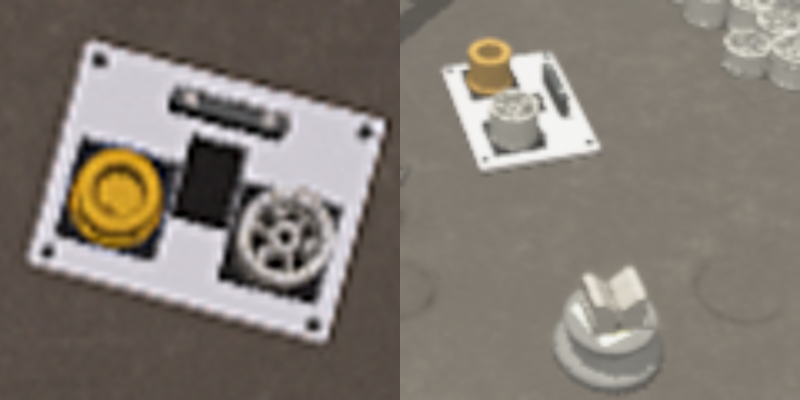

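```bash
python3 - <<'E'
from h import *
a=cv2.imread("pics/t1.png");b=snapshot("top")[:,:,::-1].copy();cv2.imwrite("pics/t2.png",b)
A,B=[cv2.cvtColor(i,6).astype(np.float32) for i in(a,b)]
for n,(x,y,h) in dict(hous=(357,199,9),bush=(328,191,9),rackcorner=(318,205,8)).items():
    T=cv2.resize(A[y-h:y+h,x-h:x+h],None,fx=8,fy=8,interpolation=2);S=cv2.resize(B[y-h-4:y+h+4,x-h-4:x+h+4],None,fx=8,fy=8,interpolation=2)
    r=cv2.matchTemplate(S,T,cv2.TM_CCOEFF_NORMED);_,m,_,l=cv2.minMaxLoc(r);print(n,m,(np.array(l)/8-4)*2.82,"mm right,down")
c=[cv2.resize(i[172:216,312:378],None,fx=6,fy=6,interpolation=2) for i in(a,b)]
cv2.imwrite("pics/f.png",np.hstack(c))
E
```

```text
hous 0.9286226034164429 [-0.705  0.705] mm right,down
bush 0.9710223078727722 [0.     0.3525] mm right,down
rackcorner 0.9964830875396729 [0. 0.] mm right,down
```

View pics/f.png

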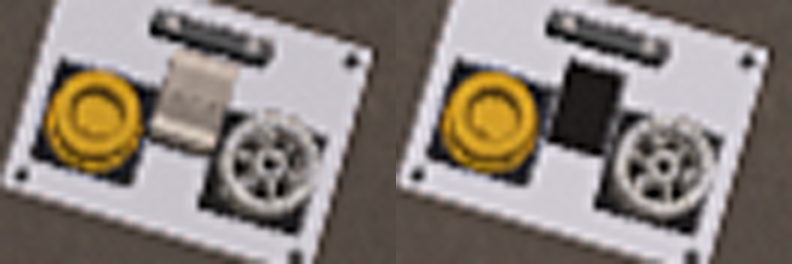

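Both parts are within about 1 mm of where they began, so I'm handing in.

```bash
python3 -c "
from plant import *
print(finish_job())"
```

```text
the job is handed in; nothing more can be done
None
```

The job was done in the order asked and handed in at about 43 s on the robot's clock. The bush and the housing went to the mat and the V-block onto the rotary rest. Then the housing went back to the right pad and the bush to the left.

**Front parts:** Matched against the first top picture, the housing is about 1 mm and the bush about 0.4 mm from where they started. Both look upright and centred on their pads. The rack itself had not moved.

**V-block:** It stands upright on the rest, within about 1 mm of the middle. I worked that out by hand from the picture, and the gripper position at release agrees.

**Robot and bystanders:** The arm stood clear with the gripper open. The wrist forces reported after each move stayed at roughly 6 N or less. I never moved near the tape roll, hex key or disc, but I made no separate final check of them.

**Checks that disagreed:**
- **V-block:** its outline from the network put it about 3.5 mm off, to the +y side. I discounted this because the outline included a side face.
- **Housing:** its network position was about 3.5 px (around 10 mm) from where I expected it. The picture match and the view did not bear that out.
- **Bush:** its network position was about 2 px off, and the picture match did not bear that out either.

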